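# Contact-test an encoder ring under a toggle clamp

## Robot

A 6-joint arm with a two-finger parallel gripper is mounted at the origin on the work surface. World frame = base frame: x ahead of the robot, y to its left, z up, the work surface at z = 0. Lengths are in m, angles in rad, forces in N, time in s.
With the tool pointing down it reaches from about 0.25 to 0.725 m from the base axis. Payload 4 kg.
Tool frame: the origin (TCP) lies midway between the tips of the shut fingers; the grasp point (between the pads) lies 19 mm behind it (bot.grip_depth is the distance from the TCP to the grasp point, in m); z points along the fingers, y is the line along which they close (so a half turn about z gives the same grasp; the last joint's range is limited). The gripper opens to 85 mm and grips with 20 to 120 N. Pads are 22 mm wide; open, the fingers measure 114 mm over their backs; the gripper's body (76 mm by 85 mm) begins 54 mm behind the grasp point. The pads swing forward as they close: fully open they stand 13 mm farther back than shut.
Start: joints at [-1.235, 0.241, 0.005, 1.335, 0, 1.571], TCP at [0.165, -0.472, 0.231] pointing down, gripper open.
Joint ranges: [-2.72, 2.72], [-1.05, 1.87], [-1.09, 1.28], [-1.99, 2.15], [-1.42, 1.44], [-3.14, 3.14]. Speed limits (rad/s): [2.79, 2.79, 3.14, 3.14, 3.14, 3.14].

## Interface

Orientations are given as a unit quaternion [x, y, z, w].
In Python, from workcell import bot gives the robot as it stands.
- The arm moves only by the shell command python3 -m creep 'ROWS'. ROWS is JSON, one flat list of numbers, 5 for each row, row after row: the shift along the world's x, y, z in m, then the turn about the world's z in rad, then the finger opening in m, from 0 to 0.0854. In form: [x, y, z, twist, claw, x, y, z, twist, claw, ...]. A call has 1 to 10 rows; each row is the pose to reach, as a shift and turn from the pose commanded when the call began; what a row does not reach only later rows make up. A row lasts 1/12 s, in which the tool goes at most 41.7 mm and 7.16 degrees, less where a joint would pass 70% of its speed; a pose out of reach is approached as far as the arm can. A call with a gripper value outside its range is refused whole. The fingers move at their own pace and stop on an object; the grip force is fixed at half the most. Time passes only in rows, so rows that repeat a pose let the fingers close. It gives the time, the measured TCP pose, the force, the opening and the grip force at its end, in the units of the state.
- bot.get_obs(): the state, without advancing time (a new reading comes with each control period).
- bot.camera(name): name is "side" or "top"; returns a dict with "pixels" (400x640x3 uint8, red, green, blue), "camera_matrix" (3x3 intrinsics, pixels), "dist_coeffs" ([k1, k2, p1, p2, k3] as OpenCV has them; the pictures are not rectified), "extrinsics" (4x4, takes a point from world to camera coordinates). Camera axes: x right, y down, z forward; pixel columns grow to the right and rows downward; lengths in m; the calibration is good to about 2 mm. A picture is of the moment at which its call begins. There is no depth.
- bot.job_done(): hands the job in; it is judged then, once.
Trained networks look in the newest picture that a camera, given by its name, has taken for a name from the list of things; names that differ only in an ending like _2 or _b are one class to them, and where a whole thing is asked for, a point or a joint stands for the part that bears it (a point fixed in the world has none). Each returns a list of dicts, best first, with "score" (0 to 1); they miss things now and then, are a little off and sometimes report something else, mostly with a low value. They report only what shows in the picture. A call takes as long as a camera call. They do not tell look-alikes from the thing itself.
- bot.look_for(camera, thing): "centre" ([column, row] as shares, 0 to 1, of the picture: columns of its width, rows of its height, amid what is visible of it).
- bot.place_of(camera, thing): "centre" ([column, row] as shares, 0 to 1, of the picture: columns of its width, rows of its height: a listed point, or the origin of a listed thing).
The state is a dict: "clock": time; "joint_pos": joint angles; "joint_vel": joint speeds; "tau": joint torques, N m; "eef_pos": TCP position; "tool_rot": TCP orientation; "ft_force": force on the tool from outside, world axes, zero at the start; "ft_torque": the same for the moment, N m; "grip_width": finger opening in m; "grasp_force": force on a finger pad.
Only numpy, scipy, OpenCV 4.12 (cv2) and the standard library are available. Lean on these libraries where they do the work, as an engineer would, in place of code of your own. Each camera call takes 0.05 s, during which the arm holds its last target. There are 200 camera calls.

## Task

Ease the white encoder ring down over the steel shaft of the test nest until it sits flat on the green contact plate, without ramming it, and let go of it. Then swing the red clamp handle over centre, fully home to its stop, so that the clamp presses the ring onto the sprung contacts, and take your hand off for at least a second so that the clamp holds by itself. Finally swing the handle all the way back open and leave the ring on the shaft; guide the handle throughout, never letting it fly or slam, and leave the other things on the bench where they are.

Things in the scene. Friction and masses are not known exactly. Their poses are not given: they have to be found in the camera images.
- encoder: the loose encoder ring: a white plastic ring with black marks on its top face, outer diameter 50 mm, bore 18 mm, height 30 mm, about 0.1 kg. Starts lying flat on the bench, left or right of the nest. Origin: centre of its underside; z is its axis (up). Either way round about z is the same
- nest: test nest fixed to the bench: blue base 250 x 124 x 12 mm centred on its origin, contact plate and shaft at x = +80 mm, toggle clamp at the -x end (bracket x -106 to -6 mm, 60 mm wide at its foot, 42 mm above, 104 mm high). Origin: on the bench surface; +x runs from clamp to shaft, +y is parallel to both clamp hinges, z up
- seat (a point): the centre of the green contact plate's top face (disc 60 mm across) when it is not pressed, on the shaft's axis, 45 mm above the bench; axes as those of the nest. The ring's origin comes here when it is seated. The plate is sprung: it gives up to 9 mm
- shaft_top (a point): the top of the fixed upright steel shaft: 16 mm diameter, 87 mm above the bench and 42 mm above the seat, its last 3 mm tapering to 10 mm diameter. The ring's bore has 1 mm clearance all round
- pivot (a point): a point on the handle's hinge axis, in the middle plane of the nest, at x = -78 mm, z = 97 mm of the nest; the hinge axis is the nest's y axis
- grip (a point): the point to grip on the clamp handle: on the middle line of its red round grip (22 mm diameter, from 62 to 130 mm from the pivot), 100 mm from the pivot. It moves with the handle, in the plane y = 0 of the nest
- clamp_handle (a joint): handle angle, rad. 0: open stop, nearly level, pointing to nest -x (pivot to grip: 172 deg from nest +x, turned towards up). Grows as it swings up and over towards the shaft to 1.6: closed stop, leaning 10 deg past upright towards the shaft (80 deg). With the ring seated the jaw meets it at about 1.3; dead centre is 1.5, self-locked beyond; up to 7 N at the grip. Starts at 0 to 0.2
- clamp_jaw (a joint): angle of the clamp's steel jaw, linked to the handle, rad: 0 at the open stop, leaning back over the bracket, clear of the shaft (still clear at 0.4), about 1.6 level on the ring. Its hinge is at x = -30, z = 78 mm of the nest; a fork 42 mm wide, prong ends 128 mm from the hinge, with rubber pads that press on the ring either side of the shaft
- contact_plate (a joint): how far the green contact plate is pressed down, m: 0 when free, about 0.0024 with the ring under the locked clamp
- tin: bystander: a closed can with a yellow and white wrapper, of diameter 56 mm and height 50 mm, standing on the other side of the nest from the ring. Origin: centre of its underside
- meter: bystander: a grey and black multimeter lying on its back, 90 x 170 x 36 mm, beyond the nest. Origin: centre of its underside, y along its length
- driver: bystander: a screwdriver with an orange handle, lying on the bench, far and left. Origin: on its middle line, handle towards its -x
Things that resemble listed ones, but are neither listed nor needed, are in the scene too. Several things have the shape of the encoder; the one meant has the colours described above.

How it is judged:
On the way, in this order (a step that is already met when the one before it is completed fails the run):
1. the ring sits on the contact plate, over the shaft, and is released (horizontal distance between encoder and seat below 0.004 m and angle between encoder's own z axis and vertical below 0.08 rad and z of encoder in the frame of seat between -0.003 and 0.002 m and contact force between the fingers and encoder below 0.3 N and contact force between the fingers and nest below 0.3 N), for 0.2 s.
2. the clamp is locked over centre on the ring, pressing it on the sprung contacts, with the gripper off, for one second (horizontal distance between encoder and seat below 0.004 m and angle between encoder's own z axis and vertical below 0.08 rad and value of joint clamp_handle above 1.53 rad and value of joint contact_plate above 0.0015 m and contact force between the fingers and encoder below 0.3 N and contact force between the fingers and nest below 0.3 N), for 1 s.
At the end, for the whole second after the job is handed in: the clamp handle is back open (under 0.25 rad), the ring rests released on the shaft within 4 mm of the seat's axis, upright within 0.08 rad, its underside within 3 mm below and 2 mm above the seat, and the contact plate is up (pressed less than 1.5 mm) (all of step 1 and value of joint clamp_handle below 0.25 rad and value of joint contact_plate below 0.0015 m and linear speed of encoder below 0.02 m/s); the robot touches nothing.
It fails at once if the clamp handle flies or slams (faster than 6 rad/s) (velocity of joint clamp_handle above 6 rad/s or velocity of joint clamp_handle below -6 rad/s).
It fails at once if the ring is rammed against the nest (over 60 N) (contact force between encoder and nest above 60 N).
It fails at once if a bystander is moved by more than 30 mm (distance of any of tin, meter, driver from where it was at the start of the episode above 0.03 m).
It also fails if it takes over 72 s, if anything falls off the work surface, if the arm or the gripper's body presses on something with over 40 N, if the wrist force passes 120 N, or if a joint passes its speed limit or range.

## Working session

There is one attempt and no reset: what is moved stays moved. The work goes in short steps, Python scripts to look and compute and a shell command to move; the robot and the scene stay as the last step left them, time stands still between calls to the robot, and variables do not carry over. Pictures are saved under pics/ and viewed, at most 10 in all, crops included, and the job is handed in when it is done.

```bash
ls; mkdir -p pics; cat > h.py <<'E'
import numpy as np, cv2
from workcell import bot
def ray(c,uv):
    K=np.array(c["camera_matrix"]);d=np.array(c["dist_coeffs"]);E=np.array(c["extrinsics"])
    p=cv2.undistortPoints(np.array([[uv]],float),K,d)[0,0]
    R,t=E[:3,:3],E[:3,3]
    return -R.T@t, R.T@np.array([p[0],p[1],1.])
def atz(c,uv,z):
    o,d=ray(c,uv); return o+d*(z-o[2])/d[2]
def tri(c1,uv1,c2,uv2):
    o,d=ray(c1,uv1);p,e=ray(c2,uv2)
    s=np.linalg.lstsq(np.stack([d,-e],1),p-o,rcond=None)[0]
    a,b=o+d*s[0],p+e*s[1]
    return (a+b)/2,np.linalg.norm(a-b)
def proj(c,P):
    E=np.array(c["extrinsics"])
    return cv2.projectPoints(np.atleast_2d(P).astype(float),cv2.Rodrigues(E[:3,:3])[0],E[:3,3],np.array(c["camera_matrix"]),np.array(c["dist_coeffs"]))[0][:,0]
E
python3 - <<'E'
from h import *
np.set_printoptions(precision=3,suppress=True)
Z=dict(encoder=0,nest=0,seat=.045,shaft_top=.087,pivot=.097,grip=None,tin=0,meter=0,driver=0.01)
for n in("top","side"):
    c=bot.camera(n);cv2.imwrite(f"pics/{n}0.png",c["pixels"][...,::-1])
    print(n,ray(c,(320,200)))
    for k,z in Z.items():
        for r in bot.place_of(n,k)[:4]:
            uv=np.array(r["centre"])*[640,400]
            print(k,round(r["score"],2),uv, atz(c,uv,z) if z is not None else "")
print(bot.get_obs())
E
```

```text
pics
top (array([ 0.36 , -0.019,  1.09 ]), array([ 0.193, -0.015, -0.981]))
encoder 0.9 [486.08 222.32] [ 0.5   -0.478  0.   ]
encoder 0.79 [426.176 227.68 ] [ 0.49  -0.316  0.   ]
encoder 0.77 [454.912 241.68 ] [ 0.451 -0.389  0.   ]
encoder 0.62 [438.784 272.8  ] [ 0.371 -0.339  0.   ]
nest 0.79 [310.272 212.68 ] [ 0.54  -0.008  0.   ]
seat 0.88 [279.168 216.52 ] [0.525 0.071 0.045]
shaft_top 0.75 [166.528 225.68 ] [0.504 0.345 0.087]
shaft_top 0.71 [277.12 214.52] [0.524 0.073 0.087]
pivot 0.86 [341.824 206.68 ] [ 0.537 -0.087  0.097]
grip 0.66 [380.416 198.   ] 
tin 0.78 [166.72 225.2 ] [0.517 0.376 0.   ]
meter 0.87 [345.216 124.4  ] [ 0.788 -0.113  0.   ]
driver 0.94 [170.88 163.  ] [0.687 0.368 0.01 ]
side (array([0.239, 0.831, 1.06 ]), array([ 0.254, -0.644, -0.722]))
encoder 0.67 [371.712 169.6  ] [ 0.492 -0.339  0.   ]
encoder 0.65 [404.8 180.4] [ 0.362 -0.331  0.   ]
encoder 0.62 [381.504 144.68 ] [ 0.501 -0.498  0.   ]
encoder 0.51 [383.616 161.88 ] [ 0.464 -0.4    0.   ]
nest 0.78 [328.384 229.48 ] [ 0.535 -0.001  0.   ]
seat 0.96 [325.824 238.72 ] [0.516 0.072 0.045]
shaft_top 0.6 [324.288 231.6  ] [0.519 0.08  0.087]
pivot 0.63 [337.984 192.68 ] [ 0.536 -0.081  0.097]
grip 0.7 [346.624 170.32 ] 
tin 0.65 [287.104 330.   ] [0.508 0.37  0.   ]
meter 0.61 [278.016 187.2  ] [ 0.776 -0.114  0.   ]
driver 0.79 [229.632 309.6  ] [0.678 0.382 0.01 ]
{'clock': 1.0, 'joint_pos': array([-1.235,  0.241,  0.005,  1.335,  0.   ,  1.571]), 'joint_vel': array([ 0.001, -0.001, -0.002, -0.001,  0.004,  0.   ]), 'tau': array([  0.   , -37.221,  25.27 ,   0.001,  -0.   ,  -0.   ]), 'eef_pos': array([ 0.165, -0.472,  0.231]), 'tool_rot': array([0.986, 0.167, 0.   , 0.   ]), 'ft_force': array([-0.335, -0.592, -0.452]), 'ft_torque': array([-0.013, -0.024,  0.026]), 'grasp_force': 0.0, 'grip_width': 0.08563325744131277}
```

View pics/top0.png

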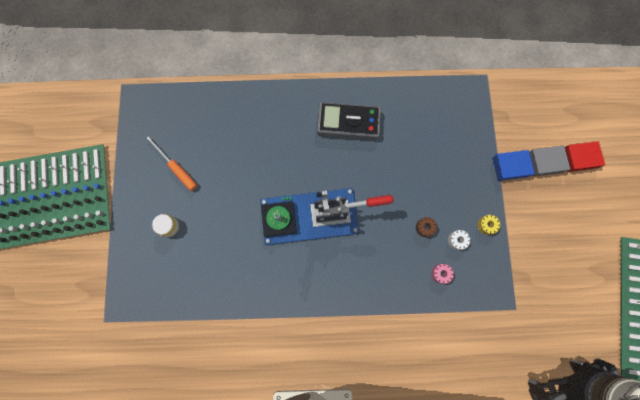

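View pics/side0.png

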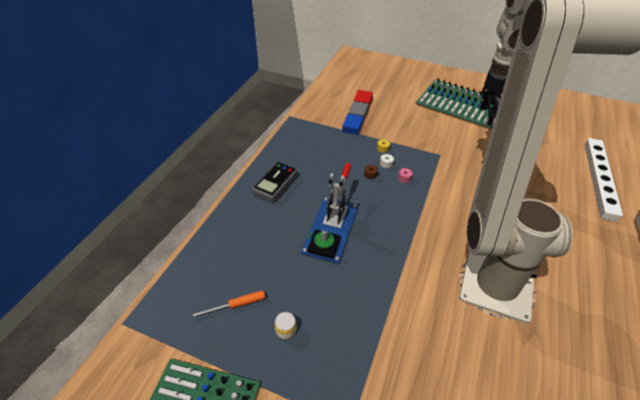

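The white ring is at (459,240) in top and (387,161) in side. The shaft is at about (278,215) in top, and the handle points right, to about (380,200). Next I'll refine these by colour.

```bash
cat > m.py <<'E'
from h import *
np.set_printoptions(precision=4,suppress=True)
t=bot.camera("top");s=bot.camera("side")
def seg(c,f,ctr,r):
    hsv=cv2.cvtColor(c["pixels"],cv2.COLOR_RGB2HSV).astype(int)
    m=f(hsv); yy,xx=np.mgrid[:400,:640]; m&=(np.hypot(xx-ctr[0],yy-ctr[1])<r)
    y,x=np.nonzero(m)
    if len(x)<3: return None,0,None
    h=cv2.convexHull(np.stack([x,y],1).astype(np.float32)); M=cv2.moments(h)
    return np.array([M["m10"],M["m01"]])/M["m00"],len(x),cv2.boundingRect(h)
white=lambda h:(h[...,1]<60)&(h[...,2]>140)
green=lambda h:(h[...,0]>50)&(h[...,0]<85)&(h[...,1]>120)&(h[...,2]>50)
red=lambda h:((h[...,0]<8)|(h[...,0]>172))&(h[...,1]>150)&(h[...,2]>70)
blue=lambda h:(h[...,0]>100)&(h[...,0]<125)&(h[...,1]>130)&(h[...,2]>60)
if __name__=="__main__":
    for nm,f,a,b,r1,r2,z in(("ring",white,(459,240),(387,161),15,9,.03),("green",green,(278,217),(324,240),22,18,.045),("red",red,(380,200),(347,170),22,16,.11),("blue",blue,(310,215),(330,230),60,50,.012)):
        u,n,bb=seg(t,f,a,r1);v,k,bc=seg(s,f,b,r2)
        print(nm,u,n,bb,v,k,bc)
        if u is not None and v is not None: print("  ",atz(t,u,z),atz(s,v,z),tri(t,u,s,v))
    a=cv2.resize(t["pixels"][175:255,245:405],(800,400),interpolation=cv2.INTER_CUBIC)
    b=cv2.resize(s["pixels"][150:270,290:420],(217,200),interpolation=cv2.INTER_CUBIC)
    b2=cv2.resize(t["pixels"][210:290,410:510],(250,200),interpolation=cv2.INTER_CUBIC)
    im=np.zeros((600,800,3),np.uint8);im[:400]=a;im[400:,:217]=b;im[400:,300:550]=b2
    cv2.imwrite("pics/crop1.png",im[...,::-1])
E
python3 m.py
```

```text
ring [459.6586 239.0265] 288 (450, 230, 20, 19) [386.3763 159.6237] 129 (381, 154, 13, 13)
   [ 0.4546 -0.392   0.03  ] [ 0.4513 -0.3817  0.03  ] (array([ 0.4548, -0.3966,  0.0173]), np.float64(0.0018431985177811859))
green [279.0987 214.4154] 336 (267, 198, 23, 32) [321.9094 238.9177] 219 (309, 232, 25, 16)
   [0.5305 0.0715 0.045 ] [0.5269 0.0773 0.045 ] (array([0.5303, 0.0719, 0.0377]), np.float64(0.0027240338244694825))
red [379.3087 200.411 ] 192 (367, 196, 26, 10) [346.     169.7103] 82 (342, 163, 9, 15)
   [ 0.547  -0.1773  0.11  ] [ 0.5462 -0.1826  0.11  ] (array([ 0.5451, -0.1765,  0.1158]), np.float64(0.0015135669585055766))
blue [308.9228 216.2362] 1867 (261, 189, 98, 56) [329.8183 230.5158] 977 (301, 199, 57, 64)
   [ 0.5287 -0.0044  0.012 ] [0.5257 0.0106 0.012 ] (array([ 0.5313, -0.0042, -0.007 ]), np.float64(0.0007670741421690455))
```

View pics/crop1.png

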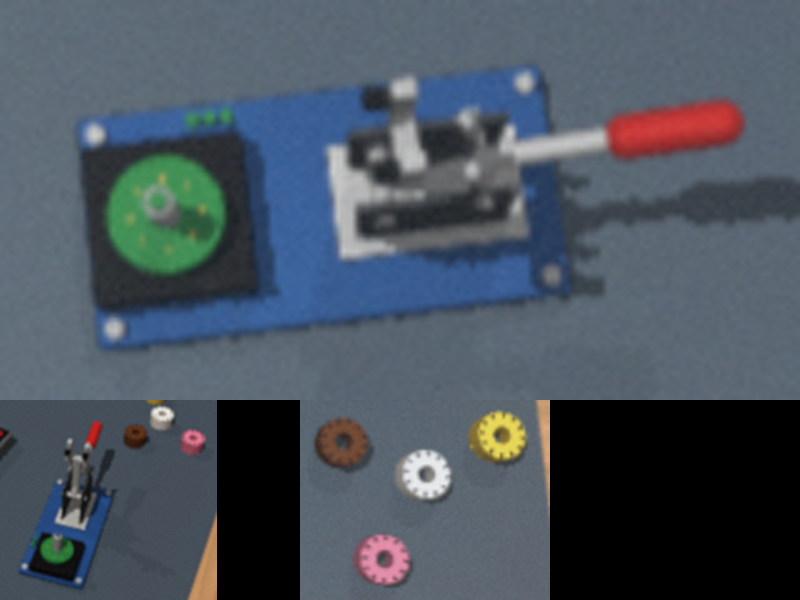

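The crop shows the green disc at about (278,217), the shaft top at about (276,214), and the handle from (367,202) to (393,198). The white ring is alone among brown, pink and yellow rings, with its top face at about (460,239).

```bash
python3 - <<'E'
from m import *
from scipy.optimize import least_squares
f=lambda x,y:(245+(x+.5)/5-.5,175+(y+.5)/5-.5)
print("disc",atz(t,f(166,213),.045),"shaft",atz(t,f(158,198),.087))
C=[atz(t,f(*p),.012) for p in((80,122),(540,65),(570,293),(100,348))];C=np.array(C)
print(C, C.mean(0), np.linalg.norm(C[0]-C[1]),np.linalg.norm(C[2]-C[3]),np.linalg.norm(C[1]-C[2]),np.linalg.norm(C[0]-C[3]))
d=(C[0]-C[1]+C[3]-C[2]);a=np.arctan2(d[1],d[0]);print("yaw",a,np.degrees(a))
n=C.mean(0);print("seat from base",n[:2]+.08*np.array([np.cos(a),np.sin(a)]))
print("handle pts",atz(t,f(742,115),.115),atz(t,f(612,138),.105))
print("ring",atz(t,(459.9,239.1),.03))
# top-camera detector repeat
for nm,z in(("seat",.045),("shaft_top",.087),("encoder",0),("grip",.11),("pivot",.097)):
    for cn,c in(("top",t),("side",s)):
        for r in bot.place_of(cn,nm)[:4]:
            print(nm,cn,round(r["score"],2),atz(c,np.array(r["centre"])*[640,400],z))
E
```

```text
disc [0.5234 0.0749 0.045 ] shaft [0.5244 0.0749 0.087 ]
[[ 0.5789  0.1232  0.012 ]
 [ 0.6028 -0.1236  0.012 ]
 [ 0.4798 -0.1335  0.012 ]
 [ 0.4584  0.113   0.012 ]] [ 0.53   -0.0052  0.012 ] 0.2478941074107693 0.24744032971608018 0.12339785933077914 0.12097685756414349
yaw 1.662323485383753 95.24411989796603
seat from base [0.5227 0.0745]
handle pts [ 0.5519 -0.2101  0.115 ] [ 0.5444 -0.1479  0.105 ]
ring [ 0.4544 -0.3926  0.03  ]
seat top 0.64 [0.5236 0.072  0.045 ]
seat side 0.94 [0.5219 0.0832 0.045 ]
shaft_top top 0.42 [ 0.4409 -0.3594  0.087 ]
shaft_top side 0.95 [0.5305 0.0699 0.087 ]
shaft_top side 0.38 [ 0.5583 -0.1927  0.087 ]
encoder top 0.82 [ 0.4447 -0.3896  0.    ]
encoder top 0.81 [ 0.4938 -0.3121  0.    ]
encoder top 0.73 [ 0.3644 -0.3332  0.    ]
encoder top 0.67 [ 0.4979 -0.4821  0.    ]
encoder side 0.72 [ 0.4903 -0.4892  0.    ]
encoder side 0.7 [0.5512 0.0089 0.    ]
encoder side 0.63 [ 0.4733 -0.4026  0.    ]
encoder side 0.61 [ 0.4867 -0.3306  0.    ]
grip top 0.84 [ 0.5524 -0.1782  0.11  ]
grip top 0.4 [ 0.7509 -0.1086  0.11  ]
grip side 0.63 [ 0.5428 -0.1781  0.11  ]
pivot top 0.65 [ 0.5467 -0.0863  0.097 ]
pivot side 0.75 [ 0.5334 -0.0796  0.097 ]
```

```bash
python3 -m creep '[0.04,0.01,0,0.12,0.0854, 0.075,0.02,-0.01,0.24,0.0854, 0.11,0.03,-0.02,0.36,0.0854, 0.145,0.04,-0.03,0.48,0.0854, 0.18,0.05,-0.04,0.6,0.0854, 0.21,0.055,-0.05,0.72,0.0854, 0.24,0.065,-0.06,0.84,0.0854, 0.265,0.072,-0.07,0.96,0.08, 0.28,0.077,-0.08,1.08,0.075, 0.2894,0.0794,-0.09,1.2,0.075]'
python3 -m creep '[0,0,-0.02,0.126,0.075, 0,0,-0.03,0.126,0.075, 0,0,-0.03,0.126,0.075]'
python3 - <<'E'
from m import *
o=bot.get_obs();print(o["eef_pos"],o["tool_rot"],o["ft_force"],o["joint_pos"])
im=np.vstack([cv2.resize(t["pixels"][190:310,380:540],(640,480)[:2])[:300*1],]) if 0 else np.hstack([cv2.resize(t["pixels"][190:310,400:520],(400,400)),cv2.resize(s["pixels"][110:210,330:430],(400,400))])
cv2.imwrite("pics/c2.png",im[...,::-1])
E
```

```text
clock: 2.53
eef_pos: [0.4564, -0.3915, 0.1405]
tool_rot: [0.716, 0.698, 0.0, 0.0]
ft_force: [-1.2, -0.1, -0.0]
grip_width: 0.0751
grasp_force: 0.0
clock: 2.78
eef_pos: [0.4525, -0.3911, 0.1081]
tool_rot: [0.675, 0.738, -0.0, -0.003]
ft_force: [-0.4, 0.6, -1.2]
grip_width: 0.075
grasp_force: 0.0
[ 0.4536 -0.3926  0.1111] [ 0.6753  0.7375 -0.     -0.0006] [-0.1062  0.6487 -0.1769] [-0.7135  0.5104  0.0826  1.1442 -0.0001  0.7693]
```

View pics/c2.png

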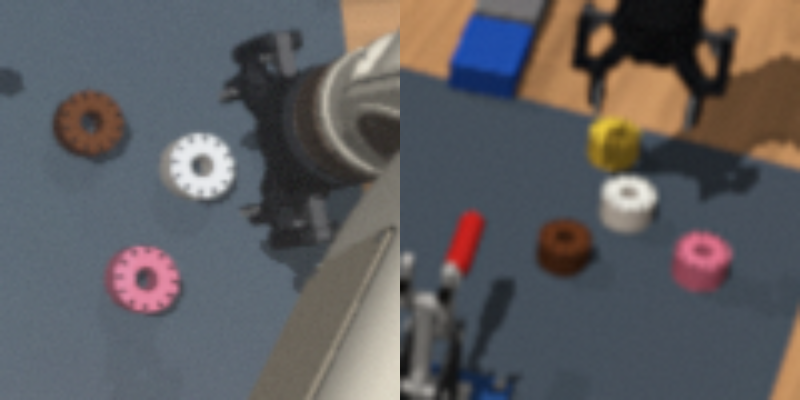

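The white ring is at about (460,239) in top, in line below the open fingers, which straddle it clear of the brown and pink rings. I'll descend and close.

```bash
python3 -m creep '[0,0,-0.03,0,0.075, 0,0,-0.06,0,0.075, 0,0,-0.08,0,0.075, 0,0,-0.095,0,0.075, 0,0,-0.103,0,0.075, 0,0,-0.109,0,0.075, 0,0,-0.109,0,0.075, 0,0,-0.109,0,0.055, 0,0,-0.109,0,0.045, 0,0,-0.109,0,0.04]'
python3 -m creep '[0,0,0,0,0.04, 0,0,0,0,0.04, 0,0,0,0,0.04, 0,0,0,0,0.04]'
```

```text
clock: 3.72
eef_pos: [0.4554, -0.3939, 0.0045]
tool_rot: [0.674, 0.738, 0.0, 0.002]
ft_force: [0.5, 0.1, -0.0]
grip_width: 0.0479
grasp_force: 62.1
clock: 4.05
eef_pos: [0.4554, -0.3938, 0.0042]
tool_rot: [0.674, 0.739, -0.0, 0.002]
ft_force: [0.0, -0.9, 6.2]
grip_width: 0.0475
grasp_force: 63.0
```

```bash
python3 -m creep '[0,0,0.01,0,0.04, 0,0,0.03,0,0.04, 0,0,0.06,0,0.04, 0,0,0.09,0,0.04, -0.02,0.03,0.12,0,0.04, -0.04,0.06,0.15,0,0.04, -0.04,0.09,0.18,0,0.04, -0.04,0.125,0.2,0,0.04, -0.04,0.16,0.22,0,0.04, -0.04,0.195,0.23,0,0.04]'
python3 -m creep '[0,0.035,0,0,0.04, 0,0.07,0,0,0.04, 0,0.105,0,0,0.04, 0,0.14,0,0,0.04, 0,0.175,0,0,0.04, 0,0.21,0,0,0.04, 0,0.24,0,0,0.04, 0.03,0.26,0,0,0.04, 0.06,0.27,0,0,0.04, 0.08,0.272,0,0,0.04]'
python3 -m creep '[0.025,0,-0.02,0,0.04, 0.029,0,-0.05,0,0.04, 0.029,0,-0.08,0,0.04, 0.029,0,-0.1,0,0.04, 0.029,0,-0.1,0,0.04, 0.029,0,-0.1,0,0.04]'
python3 - <<'E'
from m import *
o=bot.get_obs();print(o["eef_pos"],o["tool_rot"],o["ft_force"],o["grip_width"])
im=np.hstack([cv2.resize(t["pixels"][170:250,240:320],(400,400)),cv2.resize(s["pixels"][180:260,280:360],(400,400))])
cv2.imwrite("pics/c3.png",im[...,::-1])
E
```

```text
clock: 4.88
eef_pos: [0.4142, -0.1988, 0.2347]
tool_rot: [0.675, 0.738, 0.001, 0.002]
ft_force: [1.9, 0.3, -1.9]
grip_width: 0.0478
grasp_force: 62.3
clock: 5.72
eef_pos: [0.4956, 0.075, 0.2322]
tool_rot: [0.673, 0.74, 0.001, 0.0]
ft_force: [0.6, -0.6, -2.3]
grip_width: 0.0477
grasp_force: 62.4
clock: 6.22
eef_pos: [0.5219, 0.0724, 0.1311]
tool_rot: [0.674, 0.739, -0.001, -0.001]
ft_force: [-0.8, -0.4, -0.1]
grip_width: 0.0477
grasp_force: 62.4
[0.5242 0.0727 0.1336] [0.6742 0.7385 0.0011 0.0009] [ 0.3685 -0.8394 -0.8   ] 0.04776876170320674
```

View pics/c3.png

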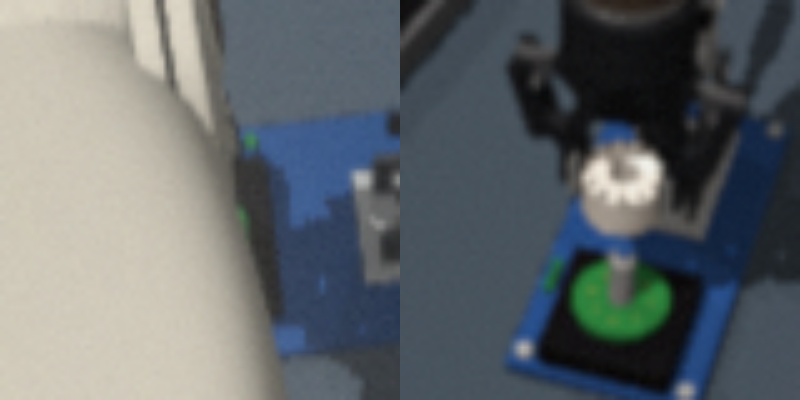

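Side view: the ring is held upright, with its top face at about (324.6,214.6). The shaft tip is just below it at (324,231), and the green disc is at (324,239). I'll compare ring and seat in the side camera.

```bash
python3 - <<'E'
from m import *
from scipy.optimize import least_squares
o=bot.get_obs();e=o["eef_pos"];print(e)
th=np.linspace(0,2*np.pi,73)
def circ(x,y,z,r):return np.stack([x+r*np.cos(th),y+r*np.sin(th),0*th+z],1)
def hb(uv):
    h=cv2.convexHull(uv.astype(np.float32));M=cv2.moments(h);return np.array([M["m10"],M["m01"]])/M["m00"],cv2.boundingRect(h),cv2.contourArea(h)
zb=e[2]-.0042
f=lambda h:(h[...,1]<70)&(h[...,2]>100)
u,n,bb=seg(s,f,(324.6,218),12);g,gn,gb=seg(s,green,(324,240),13)
print("ring mask",u,n,bb,"green",g,gn,gb)
for z in(zb-.002,zb,zb+.002):
    F=lambda p:hb(proj(s,np.vstack([circ(*p,z,.025),circ(*p,z+.03,.025)])))[0]-u
    r=least_squares(F,e[:2],diff_step=1e-3);print("ring xy",z,r.x)
print("exp bbox",hb(proj(s,np.vstack([circ(*r.x,zb,.025),circ(*r.x,zb+.03,.025)])))[1:])
F=lambda p:hb(proj(s,circ(*p,.045,.030)))[0]-g
r=least_squares(F,e[:2],diff_step=1e-3);print("disc",r.x,hb(proj(s,circ(*r.x,.045,.03)))[1:])
print("clicks: shaft",atz(s,(324.2,231.2),.087),"disc",atz(s,(323.8,239.2),.045),"ringtop",atz(s,(324.6,214.6),zb+.03))
E
```

```text
[0.5246 0.0727 0.134 ]
ring mask [323.1499 216.8029] 254 (315, 208, 18, 19) green [323.3586 239.6315] 203 (314, 232, 20, 16)
ring xy 0.12775348405750853 [0.527  0.0721]
ring xy 0.12975348405750853 [0.5264 0.0738]
ring xy 0.13175348405750853 [0.5258 0.0754]
exp bbox ((314, 207, 18, 21), 289.1424890814815)
disc [0.5219 0.0777] ((313, 231, 21, 17), 233.6435077211354)
clicks: shaft [0.5198 0.0784 0.087 ] disc [0.5211 0.076  0.045 ] ringtop [0.521  0.0767 0.1598]
```

```bash
python3 -m creep '[0,0,-0.015,0,0.04, 0,0,-0.03,0,0.04, 0,0,-0.037,0,0.04, 0,0,-0.04,0,0.04, 0,0,-0.042,0,0.04, 0,0,-0.043,0,0.04, 0,0,-0.044,0,0.04, 0,0,-0.045,0,0.04, 0,0,-0.045,0,0.04]'
python3 -m creep '[0,0,-0.0005,0,0.04, 0,0,-0.001,0,0.04, 0,0,-0.0015,0,0.04, 0,0,-0.0015,0,0.04]'
python3 -m creep '[0,0,-0.0005,0,0.04, 0,0,-0.001,0,0.04, 0,0,-0.0015,0,0.04, 0,0,-0.0015,0,0.04]'
```

```text
clock: 7.17
eef_pos: [0.5237, 0.0732, 0.0886]
tool_rot: [0.674, 0.739, 0.001, 0.0]
ft_force: [-3.3, 0.9, 7.8]
grip_width: 0.0471
grasp_force: 63.6
clock: 7.5
eef_pos: [0.5237, 0.0732, 0.0883]
tool_rot: [0.674, 0.739, 0.002, 0.0]
ft_force: [-6.3, 0.7, 13.3]
grip_width: 0.0476
grasp_force: 64.3
clock: 7.83
eef_pos: [0.5238, 0.0733, 0.088]
tool_rot: [0.674, 0.739, 0.002, 0.001]
ft_force: [-8.7, 0.9, 21.2]
grip_width: 0.0477
grasp_force: 65.2
```

```bash
python3 -m creep '[0,0,0.001,0,0.04, -0.001,0,0.002,0,0.04, -0.002,0,0.002,0,0.04, -0.002,0,0.002,0,0.04, -0.002,0,0.001,0,0.04, -0.002,0,0,0,0.04, -0.002,0,0,0,0.04]'
python3 -m creep '[-0.001,0,0,0,0.04, -0.001,0,0,0,0.04, -0.001,0,0,0,0.04]'
```

```text
clock: 8.42
eef_pos: [0.5216, 0.0737, 0.0836]
tool_rot: [0.674, 0.739, 0.001, -0.001]
ft_force: [-0.6, 5.7, 1.4]
grip_width: 0.0479
grasp_force: 62.7
clock: 8.67
eef_pos: [0.5214, 0.0737, 0.0836]
tool_rot: [0.674, 0.739, 0.002, -0.0]
ft_force: [3.0, 4.6, 1.6]
grip_width: 0.0472
grasp_force: 62.6
```

```bash
python3 -m creep '[0.0007,0.0012,0,0,0.04, 0.0007,0.0012,-0.002,0,0.04, 0.0007,0.0012,-0.005,0,0.04, 0.0007,0.0012,-0.008,0,0.04, 0.0007,0.0012,-0.011,0,0.04, 0.0007,0.0012,-0.014,0,0.04, 0.0007,0.0012,-0.017,0,0.04, 0.0007,0.0012,-0.02,0,0.04, 0.0007,0.0012,-0.02,0,0.04]'
```

```text
clock: 9.42
eef_pos: [0.5211, 0.0741, 0.0631]
tool_rot: [0.674, 0.739, 0.0, -0.0]
ft_force: [2.8, 5.4, -3.6]
grip_width: 0.0475
grasp_force: 62.4
```

```bash
python3 -m creep '[0.0005,0.001,-0.003,0,0.04, 0.0005,0.001,-0.006,0,0.04, 0.0005,0.001,-0.009,0,0.04, 0.0005,0.001,-0.011,0,0.04, 0.0005,0.001,-0.012,0,0.04, 0.0005,0.001,-0.0125,0,0.04, 0.0005,0.001,-0.0125,0,0.04]'
python3 -m creep '[0,0,-0.0005,0,0.04, 0,0,-0.001,0,0.04, 0,0,-0.001,0,0.04]'
python3 -m creep '[0,0,-0.0005,0,0.04, 0,0,-0.001,0,0.04, 0,0,-0.001,0,0.04]'
```

```text
clock: 10.0
eef_pos: [0.521, 0.0743, 0.0508]
tool_rot: [0.674, 0.738, -0.001, -0.0]
ft_force: [1.0, 1.3, -2.1]
grip_width: 0.0478
grasp_force: 62.6
clock: 10.25
eef_pos: [0.5209, 0.0743, 0.05]
tool_rot: [0.674, 0.738, -0.001, -0.0]
ft_force: [0.4, 0.1, -0.6]
grip_width: 0.0476
grasp_force: 62.6
clock: 10.5
eef_pos: [0.5212, 0.0745, 0.0492]
tool_rot: [0.674, 0.739, -0.0, 0.0]
ft_force: [-0.9, -0.2, 0.7]
grip_width: 0.0476
grasp_force: 62.7
```

```bash
python3 -m creep '[0,0,-0.0005,0,0.04, 0,0,-0.001,0,0.04, 0,0,-0.001,0,0.04, 0,0,-0.001,0,0.04]'
python3 -m creep '[0,0,0,0,0.046, 0,0,0,0,0.055, 0,0,0,0,0.065, 0,0,0,0,0.072, 0,0,0,0,0.072, 0,0,0.02,0,0.075, 0,0,0.05,0,0.075, 0,0,0.08,0,0.075, 0,0,0.11,0,0.075, 0,0,0.15,0,0.075]'
python3 -m creep '[-0.03,0,0.03,0,0.075, -0.07,0,0.05,0,0.075, -0.1,-0.02,0.05,0,0.075, -0.13,-0.05,0.05,0,0.075, -0.13,-0.09,0.05,0,0.075, -0.13,-0.12,0.05,0,0.075, -0.13,-0.15,0.05,0,0.075]'
python3 - <<'E'
from m import *
o=bot.get_obs();print(o["eef_pos"],o["ft_force"])
im=np.hstack([cv2.resize(t["pixels"][170:250,240:400],(800,400))[:, :],])
im2=np.zeros((600,800,3),np.uint8);im2[:300]=cv2.resize(t["pixels"][180:240,255:415],(800,300));im2[300:,:300]=cv2.resize(s["pixels"][190:270,280:360],(300,300));im2[300:,350:650]=cv2.resize(s["pixels"][150:230,300:380],(300,300))
cv2.imwrite("pics/c4.png",im2[...,::-1])
E
```

```text
clock: 10.83
eef_pos: [0.5213, 0.0746, 0.0484]
tool_rot: [0.674, 0.739, -0.0, 0.0]
ft_force: [-1.0, -0.7, 1.7]
grip_width: 0.0477
grasp_force: 62.8
clock: 11.67
eef_pos: [0.5199, 0.0746, 0.1977]
tool_rot: [0.674, 0.739, -0.002, -0.001]
ft_force: [0.4, 0.8, -0.8]
grip_width: 0.0751
grasp_force: 0.0
clock: 12.25
eef_pos: [0.3907, -0.0765, 0.2488]
tool_rot: [0.674, 0.739, 0.001, 0.001]
ft_force: [0.6, 0.6, 0.3]
grip_width: 0.0749
grasp_force: 0.0
[ 0.3912 -0.0785  0.2485] [0.6666 1.3062 0.0397]
```

View pics/c4.png

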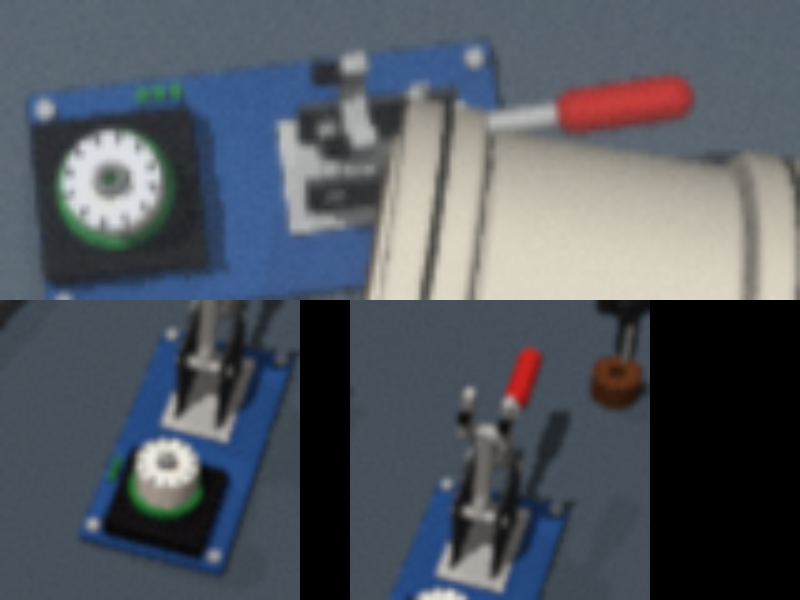

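The ring is seated on the green plate at about (277,216) in top, with the shaft showing in the bore. The handle is still open, with its tip at about (393,198). Next I'll go above the grip.

```bash
python3 -m creep '[0.02,-0.035,0,0,0.06, 0.04,-0.07,0,0,0.06, 0.07,-0.09,0,0,0.06, 0.11,-0.1,0,0,0.06, 0.14,-0.103,-0.01,0,0.06, 0.153,-0.103,-0.03,0,0.06, 0.153,-0.103,-0.05,0,0.06, 0.153,-0.103,-0.06,0,0.06, 0.153,-0.103,-0.06,0,0.06]'
python3 - <<'E'
from m import *
P=[]
for i in range(5): bot.camera("side");P.append(bot.get_obs()["eef_pos"])
print(np.array(P))
im=np.hstack([cv2.resize(t["pixels"][150:250,330:430],(400,400)),cv2.resize(s["pixels"][120:220,290:390],(400,400))])
cv2.imwrite("pics/c5.png",im[...,::-1])
E
```

```text
clock: 13.1
eef_pos: [0.5425, -0.1769, 0.1848]
tool_rot: [0.674, 0.739, -0.001, -0.003]
ft_force: [-0.5, 0.5, 0.4]
grip_width: 0.0604
grasp_force: 0.0
[[ 0.5446 -0.1781  0.1895]
 [ 0.5449 -0.1783  0.1899]
 [ 0.5449 -0.1784  0.1901]
 [ 0.5449 -0.1785  0.1901]
 [ 0.5449 -0.1785  0.1899]]
```

View pics/c5.png

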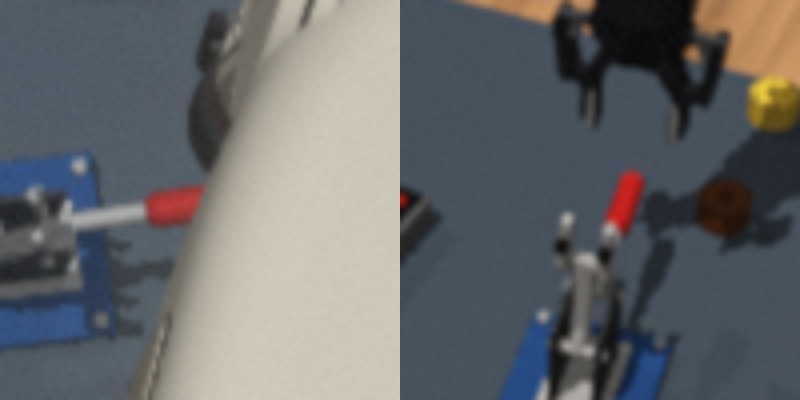

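The fingers stand above and astride the red grip (side: tips at (338,151) and (359,155), grip at about (347,170)). I'll descend and grip.

```bash
python3 -m creep '[0,-0.002,-0.03,0,0.06, 0,-0.002,-0.06,0,0.06, 0,-0.002,-0.08,0,0.06, 0,-0.002,-0.09,0,0.06, 0,-0.002,-0.095,0,0.06, 0,-0.002,-0.095,0,0.05, 0,-0.002,-0.095,0,0.04, 0,-0.002,-0.095,0,0.033, 0,-0.002,-0.095,0,0.028]'
python3 -m creep '[0,0,0,0,0.022, 0,0,0,0,0.018, 0,0,0,0,0.015, 0,0,0,0,0.015, 0,0,0,0,0.015]'
```

```text
clock: 14.2
eef_pos: [0.5455, -0.1807, 0.0948]
tool_rot: [0.674, 0.739, 0.001, 0.001]
ft_force: [-0.6, -0.0, -1.1]
grip_width: 0.0281
grasp_force: 0.0
clock: 14.62
eef_pos: [0.5454, -0.1805, 0.0946]
tool_rot: [0.674, 0.739, 0.001, 0.001]
ft_force: [0.3, -0.1, 5.8]
grip_width: 0.0197
grasp_force: 58.5
```

```bash
python3 -m creep '[-0.0002,0.002,0.0092,0,0.015, -0.0004,0.0046,0.0175,0,0.015, -0.0007,0.008,0.0256,0,0.015, -0.0011,0.012,0.0333,0,0.015, -0.0015,0.0166,0.0407,0,0.015, -0.002,0.0219,0.0476,0,0.015, -0.0025,0.0278,0.054,0,0.015, -0.0031,0.0342,0.0599,0,0.015, -0.0031,0.0342,0.0599,0,0.015, -0.0031,0.0342,0.0599,0,0.015]'
```

```text
clock: 15.45
eef_pos: [0.5419, -0.1443, 0.1526]
tool_rot: [0.673, 0.739, 0.001, -0.001]
ft_force: [4.5, 2.6, -4.9]
grip_width: 0.0199
grasp_force: 58.9
```

```bash
python3 -m creep '[-0.0006,0.0069,0.0053,0,0.015, -0.0013,0.0142,0.01,0,0.015, -0.002,0.0219,0.0141,0,0.015, -0.0027,0.03,0.0174,0,0.015, -0.0035,0.0382,0.02,0,0.015, -0.0039,0.0425,0.021,0,0.015, -0.0043,0.0467,0.0219,0,0.015, -0.0043,0.0467,0.0219,0,0.015, -0.0043,0.0467,0.0219,0,0.015]'
```

```text
clock: 16.2
eef_pos: [0.5367, -0.0995, 0.1753]
tool_rot: [0.674, 0.739, -0.0, 0.0]
ft_force: [-0.3, 0.1, -0.5]
grip_width: 0.0152
grasp_force: 0.0
```

```bash
python3 - <<'E'
from m import *
o=bot.get_obs();print(o["eef_pos"],o["ft_force"],o["grip_width"])
im=np.hstack([cv2.resize(t["pixels"][160:240,280:360],(400,400)),cv2.resize(s["pixels"][130:250,290:410],(400,400),interpolation=cv2.INTER_CUBIC)])
cv2.imwrite("pics/c6.png",im[...,::-1])
E
```

```text
[ 0.5368 -0.0999  0.1752] [ 0.0783 -0.1475 -0.4282] 0.014661146507009889
```

View pics/c6.png

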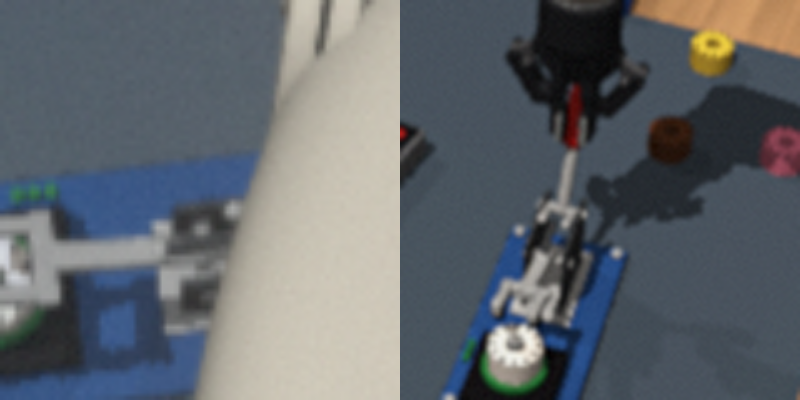

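```bash
cat > hb.py <<'E'
from m import *
from scipy.optimize import minimize_scalar
ex=np.array([-.0914,.9958,0]);ez=np.array([0,0,1.]);piv=np.array([.5353,-.0826,.097])
def pts(b):
    u=-np.cos(b)*ex+np.sin(b)*ez; return np.array([piv+u*r for r in (.062,.075,.1,.12,.130)])
def fit(c):
    hsv=cv2.cvtColor(c["pixels"],cv2.COLOR_RGB2HSV).astype(int);m=red(hsv)
    b0=np.radians(np.arange(0,105,1));best=[]
    dt=cv2.distanceTransform((~m).astype(np.uint8),cv2.DIST_L2,5)
    yy,xx=np.nonzero(m)
    for b in b0:
        q=proj(c,np.array([piv+(-np.cos(b)*ex+np.sin(b)*ez)*r for r in np.linspace(.062,.13,15)]))
        best.append(np.mean([dt[int(np.clip(round(y),0,399)),int(np.clip(round(x),0,639))] for x,y in q]))
    i=np.argsort(best)[:5];return [(int(k),round(best[k],2)) for k in i]
if __name__=="__main__":
    for n,c in(("top",t),("side",s)):
        print(n,fit(c))
        for b in(60,70,80,90): print(b,proj(c,pts(np.radians(b)))[[0,-1]].round(1).tolist())
    u,n,bb=seg(s,red,(345,170),30);print(u,n,bb)
    E=bot.get_obs()["eef_pos"];print("fingertip px side",proj(s,E),proj(s,E+[0,0,.04]))
E
python3 hb.py
```

```text
top [(20, np.float32(195.76)), (19, np.float32(195.78)), (18, np.float32(195.8)), (17, np.float32(195.83)), (15, np.float32(195.84))]
60 [[354.7, 201.6], [372.6, 194.6]]
70 [[350.7, 201.7], [363.8, 194.8]]
80 [[346.3, 202.0], [354.0, 195.5]]
90 [[341.7, 202.5], [343.6, 196.5]]
side [(75, np.float32(0.33)), (76, np.float32(0.33)), (79, np.float32(0.4)), (74, np.float32(0.4)), (71, np.float32(0.41))]
60 [[341.8, 174.2], [345.6, 153.6]]
70 [[341.0, 175.2], [344.1, 155.2]]
80 [[340.2, 176.7], [342.3, 158.2]]
90 [[339.3, 178.7], [340.4, 162.3]]
[341.6073 164.9452] 44 (340, 156, 4, 18)
fingertip px side [[341.0586 171.3281]] [[341.7299 161.6882]]
```

The handle is near upright at β≈70° and still close to the fingers, but it has slid out behind the pads. I'll open, step back over it, and regrip.

```bash
python3 -m creep '[0,0,0,0,0.025, 0,0,0,0,0.04, 0,0,0,0,0.05, 0,0,0,0,0.05, 0.001,-0.006,-0.001,0,0.05, 0.0018,-0.012,-0.003,0,0.05, 0.0018,-0.0184,-0.004,0,0.05, 0.0018,-0.0184,-0.004,0,0.05]'
python3 hb.py | grep -E "side|\[\(|finger"
python3 -m creep '[0,0,0,0,0.04, 0,0,0,0,0.03, 0,0,0,0,0.022, 0,0,0,0,0.015, 0,0,0,0,0.01, 0,0,0,0,0.01, 0,0,0,0,0.01]'
```

```text
clock: 17.07
eef_pos: [0.5386, -0.1192, 0.1705]
tool_rot: [0.675, 0.738, -0.0, -0.0]
ft_force: [-0.9, -0.3, -0.2]
grip_width: 0.0503
grasp_force: 0.0
top [(20, np.float32(194.76)), (19, np.float32(194.78)), (18, np.float32(194.8)), (17, np.float32(194.83)), (15, np.float32(194.84))]
side [(60, np.float32(0.13)), (61, np.float32(0.13)), (62, np.float32(0.13)), (63, np.float32(0.13)), (67, np.float32(0.13))]
fingertip px side [[342.4874 168.5962]] [[343.1826 159.0098]]
clock: 17.75
eef_pos: [0.5395, -0.1176, 0.1714]
tool_rot: [0.674, 0.739, 0.001, 0.001]
ft_force: [2.5, 0.4, 1.1]
grip_width: 0.0201
grasp_force: 58.6
```

```bash
python3 -m creep '[-0.0002,0.002,0.0009,0,0.01, -0.0004,0.004,0.0016,0,0.01, -0.0006,0.006,0.0023,0,0.01, -0.0008,0.0082,0.0031,0,0.01, -0.0008,0.0082,0.0031,0,0.01]'
python3 -m creep '[-0.0002,0.002,0.0006,0,0.01, -0.0004,0.004,0.0012,0,0.01, -0.0006,0.006,0.0018,0,0.01, -0.0008,0.0083,0.0023,0,0.01, -0.0008,0.0083,0.0023,0,0.01]'
python3 hb.py | grep -E "side"
```

```text
clock: 18.17
eef_pos: [0.5385, -0.1088, 0.1741]
tool_rot: [0.673, 0.739, 0.001, 0.0]
ft_force: [4.1, 1.6, -1.8]
grip_width: 0.0195
grasp_force: 60.0
clock: 18.58
eef_pos: [0.5379, -0.1003, 0.1757]
tool_rot: [0.675, 0.738, 0.001, -0.0]
ft_force: [7.2, 2.7, -5.4]
grip_width: 0.0189
grasp_force: 58.9
side [(75, np.float32(0.13)), (74, np.float32(0.13)), (76, np.float32(0.2)), (77, np.float32(0.2)), (78, np.float32(0.2))]
fingertip px side [[340.7854 171.014 ]] [[341.4505 161.3677]]
```

Width is shrinking, so the handle is creeping to the pad edge. With the handle nearly upright, I'll straddle it front and back by turning the tool 90°, which drives it positively and cages it.

```bash
python3 -m creep '[0,0,0,0,0.025, 0,0,0,0,0.04, 0,0,0,0,0.05, 0,0,0,0,0.055, 0.0007,-0.006,0.01,0,0.06, 0.0007,-0.008,0.035,0,0.06, 0.0007,-0.008,0.07,0,0.06, 0.0007,-0.008,0.085,0.12,0.065, 0.0007,-0.008,0.085,0.24,0.065, 0.0007,-0.008,0.085,0.36,0.065]'
python3 -m creep '[0,0,0,0.12,0.065, 0,0,0,0.24,0.065, 0,0,0,0.36,0.065, 0,0,0,0.48,0.065, 0,0,0,0.6,0.065, 0,0,0,0.72,0.065, 0,0,0,0.84,0.065, 0,0,0,0.96,0.065, 0,0,0,1.08,0.065, 0,0,0,1.2,0.065]'
python3 -m creep '[0,0,0,0.011,0.065, 0,0,0,0.011,0.065, 0,0,0,0.011,0.065]'
python3 - <<'E'
from hb import *
print(fit(s),fit(t));o=bot.get_obs();print(o["eef_pos"],o["tool_rot"],o["joint_pos"])
im=np.hstack([cv2.resize(t["pixels"][150:250,300:400],(400,400)),cv2.resize(s["pixels"][130:230,290:390],(400,400),interpolation=cv2.INTER_CUBIC)])
cv2.imwrite("pics/c7.png",im[...,::-1])
E
```

```text
clock: 19.52
eef_pos: [0.5383, -0.1097, 0.2635]
tool_rot: [0.529, 0.849, 0.0, 0.002]
ft_force: [-0.7, 0.1, -0.2]
grip_width: 0.065
grasp_force: 0.0
clock: 20.35
eef_pos: [0.5373, -0.1094, 0.2615]
tool_rot: [-0.043, 0.999, -0.0, -0.0]
ft_force: [0.5, -0.1, -0.1]
grip_width: 0.0649
grasp_force: 0.0
clock: 20.6
eef_pos: [0.5376, -0.1094, 0.2615]
tool_rot: [-0.044, 0.999, -0.0, -0.0]
ft_force: [0.7, -0.3, -0.2]
grip_width: 0.0654
grasp_force: 0.0
[(72, np.float32(0.07)), (68, np.float32(0.13)), (74, np.float32(0.13)), (73, np.float32(0.13)), (70, np.float32(0.13))] [(104, np.float32(142.5)), (103, np.float32(143.28)), (102, np.float32(143.94)), (101, np.float32(144.64)), (100, np.float32(145.42))]
[ 0.5377 -0.1093  0.2614] [-0.0447  0.999  -0.     -0.0001] [-0.2006  0.3292  0.2034  1.4451 -0.     -0.2901]
```

View pics/c7.png

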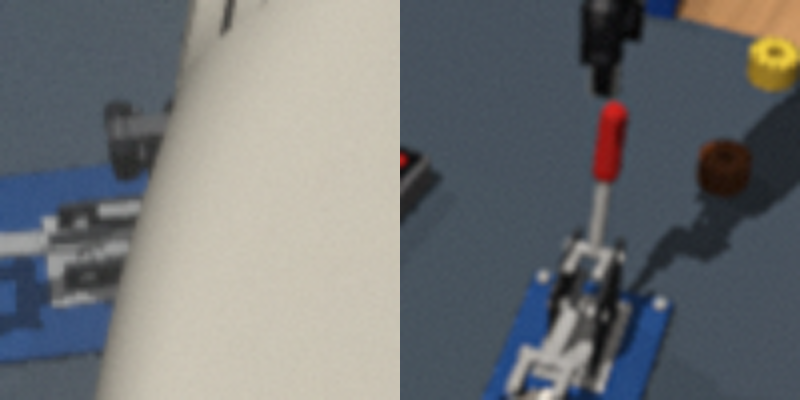

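The handle is upright-ish at β≈72° (side: red from (340,176) to (343,155)), with the fingers above it. I'll lower with one finger in front and one behind.

```bash
python3 -m creep '[0.0005,-0.006,0,0,0.075, 0.0005,-0.006,0,0,0.075, 0.0005,-0.006,-0.02,0,0.075, 0.0005,-0.006,-0.04,0,0.075, 0.0005,-0.006,-0.06,0,0.075, 0.0005,-0.006,-0.075,0,0.075, 0.0005,-0.006,-0.086,0,0.075, 0.0005,-0.006,-0.086,0,0.065, 0.0005,-0.006,-0.086,0,0.055]'
python3 -m creep '[0,0,0,0,0.05, 0,0,0,0,0.045, 0,0,0,0,0.045]'
```

```text
clock: 21.45
eef_pos: [0.5379, -0.1154, 0.175]
tool_rot: [-0.045, 0.999, 0.0, -0.001]
ft_force: [0.3, 0.1, -0.3]
grip_width: 0.0552
grasp_force: 0.0
clock: 21.7
eef_pos: [0.5391, -0.1155, 0.1765]
tool_rot: [-0.045, 0.999, -0.0, 0.001]
ft_force: [-0.3, 0.0, 0.3]
grip_width: 0.0452
grasp_force: 0.0
```

```bash
python3 -m creep '[-0.0005,0.005,0,0,0.045, -0.0009,0.01,0,0,0.045, -0.0014,0.015,0,0,0.045, -0.0018,0.02,0,0,0.045, -0.0023,0.025,0,0,0.045, -0.0028,0.03,0,0,0.045, -0.0028,0.03,0,0,0.045]'
python3 -m creep '[-0.0003,0.003,0,0,0.045, -0.0006,0.006,0,0,0.045, -0.0008,0.009,0,0,0.045, -0.0011,0.012,0,0,0.045, -0.0011,0.012,0,0,0.045]'
python3 hb.py | grep -E "side"
```

```text
clock: 22.28
eef_pos: [0.5355, -0.0842, 0.1755]
tool_rot: [-0.046, 0.999, 0.0, -0.0]
ft_force: [0.2, 0.6, -0.5]
grip_width: 0.0446
grasp_force: 0.0
clock: 22.7
eef_pos: [0.5346, -0.073, 0.1756]
tool_rot: [-0.046, 0.999, 0.0, 0.0]
ft_force: [0.2, -1.4, 0.6]
grip_width: 0.045
grasp_force: 0.9
side [(100, np.float32(47.92)), (101, np.float32(48.01)), (102, np.float32(48.06)), (103, np.float32(48.13)), (104, np.float32(48.22))]
fingertip px side [[338.7404 176.823 ]] [[339.3682 167.171 ]]
```

```bash
python3 -m creep '[-0.0002,0.002,0,0,0.045, -0.0004,0.004,0,0,0.045, -0.0006,0.006,0,0,0.045, -0.0007,0.008,0,0,0.045, -0.0009,0.01,0,0,0.045, -0.0009,0.01,0,0,0.045]'
python3 -m creep '[-0.0002,0.002,0,0,0.045, -0.0004,0.004,0,0,0.045, -0.0005,0.0055,0,0,0.045, -0.0005,0.0055,0,0,0.045]'
```

```text
clock: 23.3
eef_pos: [0.533, -0.0621, 0.1749]
tool_rot: [-0.046, 0.999, 0.001, -0.001]
ft_force: [0.1, 0.1, -0.2]
grip_width: 0.0452
grasp_force: 0.0
clock: 23.63
eef_pos: [0.5329, -0.0572, 0.1752]
tool_rot: [-0.046, 0.999, 0.0, -0.0]
ft_force: [0.1, 0.7, 0.5]
grip_width: 0.0452
grasp_force: 0.0
```

```bash
python3 -m creep '[-0.0002,0.002,0,0,0.045, -0.0004,0.004,0,0,0.045, -0.0004,0.004,0,0,0.045]'
python3 -m creep '[-0.0002,0.002,0,0,0.045, -0.0004,0.004,0,0,0.045, -0.0004,0.004,0,0,0.045]'
```

```text
clock: 23.88
eef_pos: [0.5328, -0.0553, 0.1753]
tool_rot: [-0.045, 0.999, -0.002, -0.0]
ft_force: [0.9, -5.2, -1.8]
grip_width: 0.0451
grasp_force: 2.5
clock: 24.13
eef_pos: [0.5328, -0.0548, 0.1751]
tool_rot: [-0.044, 0.999, -0.006, 0.0]
ft_force: [2.1, -13.9, -2.8]
grip_width: 0.0449
grasp_force: 6.9
```

```bash
python3 -m creep '[0.0005,-0.006,0,0,0.05, 0.001,-0.012,0,0,0.055, 0.001,-0.012,0,0,0.06, 0.001,-0.012,0.02,0,0.065, 0.001,-0.012,0.05,0,0.065, 0.001,-0.012,0.08,0,0.065, 0.001,-0.03,0.1,0,0.065, 0.001,-0.03,0.1,0,0.065, 0.001,-0.03,0.1,0,0.065, 0.001,-0.03,0.1,0,0.065]'
python3 -m creep '[0,0,0,0,0.065, 0,0,0,0,0.065, 0,0,0,0,0.065, 0,0,0,0,0.065, 0,0,0,0,0.065, 0,0,0,0,0.065, 0,0,0,0,0.065, 0,0,0,0,0.065, 0,0,0,0,0.065, 0,0,0,0,0.065]'
python3 - <<'E'
from hb import *
print(fit(s),fit(t));print(seg(s,red,(340,170),25))
for b in (80,90,95,100):print(b,proj(s,pts(np.radians(b)))[[0,-1]].round(1).tolist())
E
```

```text
clock: 24.97
eef_pos: [0.5328, -0.0793, 0.2746]
tool_rot: [-0.046, 0.999, 0.0, -0.001]
ft_force: [-0.3, -0.1, -1.0]
grip_width: 0.065
grasp_force: 0.0
clock: 25.8
eef_pos: [0.5333, -0.0798, 0.2755]
tool_rot: [-0.046, 0.999, -0.0, 0.0]
ft_force: [0.5, 0.2, -0.2]
grip_width: 0.065
grasp_force: 0.0
[(103, np.float32(0.0)), (104, np.float32(0.0)), (99, np.float32(0.0)), (102, np.float32(0.0)), (101, np.float32(0.0))] [(20, np.float32(195.76)), (19, np.float32(195.78)), (18, np.float32(195.8)), (17, np.float32(195.83)), (15, np.float32(195.84))]
(array([337.759 , 173.8941]), 82, (335, 167, 7, 16))
80 [[340.2, 176.7], [342.3, 158.2]]
90 [[339.3, 178.7], [340.4, 162.3]]
95 [[338.9, 179.8], [339.4, 164.8]]
100 [[338.4, 181.1], [338.4, 167.5]]
```

The clamp is locked at β≈100° and the hand has been off for over a second. I'll wait a little more, then straddle the handle and open it.

```bash
python3 -m creep '[0,0,0,0,0.075, 0,0,0,0,0.075, 0,0.008,0,0,0.075, 0.001,0.015,0,0,0.075, 0.001,0.015,0,0,0.075, 0.001,0.015,-0.03,0,0.075, 0.001,0.015,-0.06,0,0.075, 0.001,0.015,-0.085,0,0.075, 0.001,0.015,-0.1,0,0.075, 0.001,0.015,-0.1,0,0.065]'
python3 -m creep '[0,0,0,0,0.055, 0,0,0,0,0.045, 0,0,0,0,0.04, 0,0,0,0,0.036, 0,0,0,0,0.034, 0,0,0,0,0.034]'
```

```text
clock: 26.73
eef_pos: [0.5315, -0.0641, 0.1714]
tool_rot: [-0.046, 0.999, 0.001, -0.004]
ft_force: [0.1, 0.3, -0.1]
grip_width: 0.0656
grasp_force: 0.0
clock: 27.23
eef_pos: [0.5347, -0.0649, 0.1762]
tool_rot: [-0.046, 0.999, -0.0, 0.001]
ft_force: [0.6, -0.4, -0.5]
grip_width: 0.0338
grasp_force: 0.0
```

```bash
python3 -m creep '[0.0001,-0.0015,0,0,0.032, 0.0003,-0.003,0,0,0.032, 0.0004,-0.0045,0,0,0.032, 0.0006,-0.006,0,0,0.032, 0.0007,-0.0075,0,0,0.032, 0.0008,-0.009,0,0,0.032, 0.0009,-0.01,0,0,0.032, 0.0009,-0.01,0,0,0.032]'
python3 -m creep '[0.0001,-0.0015,0,0,0.031, 0.0003,-0.003,0,0,0.031, 0.0004,-0.0045,0,0,0.031, 0.0006,-0.006,0,0,0.031, 0.0007,-0.0075,0,0,0.031, 0.0008,-0.009,0,0,0.031, 0.0009,-0.01,0,0,0.031, 0.0009,-0.01,0,0,0.031]'
```

```text
clock: 27.9
eef_pos: [0.5352, -0.0753, 0.1753]
tool_rot: [-0.045, 0.999, -0.0, -0.0]
ft_force: [0.2, 1.5, 0.9]
grip_width: 0.0322
grasp_force: 1.0
clock: 28.57
eef_pos: [0.536, -0.0854, 0.1752]
tool_rot: [-0.045, 0.999, -0.0, -0.0]
ft_force: [0.1, 0.6, 0.2]
grip_width: 0.0308
grasp_force: 0.0
```

```bash
python3 -m creep '[0.0002,-0.002,0,0,0.032, 0.0004,-0.004,0,0,0.033, 0.0006,-0.006,0,0,0.034, 0.0008,-0.008,0,0,0.035, 0.001,-0.01,0,0,0.036, 0.0011,-0.012,0,0,0.037, 0.0013,-0.014,0,0,0.038, 0.0015,-0.016,0,0,0.039, 0.0017,-0.018,0,0,0.04, 0.0017,-0.018,0,0,0.04]'
python3 -m creep '[0.0002,-0.002,0,0,0.042, 0.0004,-0.004,0,0,0.044, 0.0006,-0.006,0,0,0.046, 0.0008,-0.008,0,0,0.048, 0.001,-0.01,0,0,0.05, 0.0012,-0.013,0,0,0.052, 0.0015,-0.016,0,0,0.054, 0.0015,-0.016,0,0,0.054]'
python3 hb.py | grep side
```

```text
clock: 29.4
eef_pos: [0.5377, -0.1028, 0.1753]
tool_rot: [-0.046, 0.999, 0.0, -0.0]
ft_force: [-0.3, 1.5, 0.3]
grip_width: 0.0399
grasp_force: 0.6
clock: 30.07
eef_pos: [0.5393, -0.1195, 0.1754]
tool_rot: [-0.045, 0.999, -0.0, -0.0]
ft_force: [-0.8, 1.9, 0.3]
grip_width: 0.0536
grasp_force: 0.6
side [(100, np.float32(3.4)), (99, np.float32(3.43)), (102, np.float32(3.48)), (104, np.float32(3.53)), (97, np.float32(3.55))]
fingertip px side [[342.4629 167.1908]] [[343.1589 157.5545]]
```

```bash
python3 -m creep '[0.0004,-0.004,0,0,0.062, 0.0008,-0.008,0,0,0.07, 0.0008,-0.008,0,0,0.07, 0.0012,-0.012,-0.001,0,0.07, 0.0016,-0.017,-0.003,0,0.07, 0.0021,-0.022,-0.005,0,0.07, 0.0025,-0.026,-0.006,0,0.07, 0.0029,-0.0305,-0.0074,0,0.07, 0.0029,-0.0305,-0.0074,0,0.07]'
python3 -m creep '[0.0004,-0.004,-0.002,0,0.07, 0.0008,-0.008,-0.004,0,0.07, 0.0012,-0.012,-0.006,0,0.07, 0.0015,-0.016,-0.0085,0,0.07, 0.0019,-0.02,-0.0106,0,0.07, 0.0019,-0.02,-0.0106,0,0.07]'
python3 hb.py | grep side
```

```text
clock: 30.92
eef_pos: [0.542, -0.1505, 0.1673]
tool_rot: [-0.045, 0.999, -0.0, -0.0]
ft_force: [0.1, 0.5, 0.7]
grip_width: 0.07
grasp_force: 0.1
clock: 31.42
eef_pos: [0.5437, -0.1704, 0.1565]
tool_rot: [-0.045, 0.999, -0.001, -0.001]
ft_force: [-0.2, -0.7, -0.5]
grip_width: 0.0701
grasp_force: 0.0
side [(23, np.float32(1.76)), (25, np.float32(1.76)), (26, np.float32(1.76)), (21, np.float32(1.76)), (20, np.float32(1.77))]
fingertip px side [[346.1945 161.5763]] [[346.9465 152.156 ]]
```

```bash
python3 - <<'E'
from hb import *
im=np.hstack([cv2.resize(t["pixels"][150:250,300:400],(300,400)),cv2.resize(s["pixels"][120:220,290:415],(500,400),interpolation=cv2.INTER_CUBIC)])
cv2.imwrite("pics/c8.png",im[...,::-1])
for b in (10,20,30,40,50): print(b,proj(s,pts(np.radians(b)))[[0,-1]].round(1).tolist())
E
```

```text
10 [[343.4, 177.9], [348.7, 162.6]]
20 [[343.4, 176.1], [348.7, 158.8]]
30 [[343.2, 174.9], [348.4, 155.8]]
40 [[342.9, 174.1], [347.7, 153.9]]
50 [[342.4, 173.9], [346.8, 153.2]]
```

View pics/c8.png

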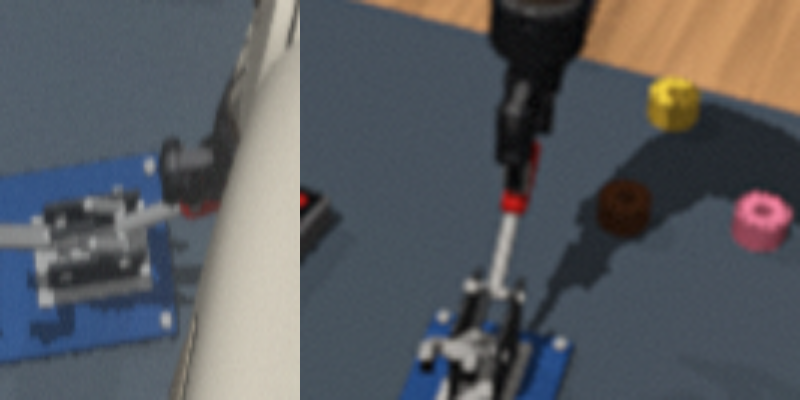

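The handle is held by friction at β≈45° (its red base at about (343,172) in side), with the front finger resting on it. I'll keep pressing it down.

```bash
python3 -m creep '[0.0004,-0.004,-0.003,0,0.07, 0.0007,-0.0075,-0.006,0,0.07, 0.001,-0.0106,-0.0095,0,0.07, 0.0013,-0.014,-0.015,0,0.07, 0.0016,-0.017,-0.02,0,0.07, 0.0019,-0.02,-0.025,0,0.07, 0.0021,-0.0226,-0.0295,0,0.07, 0.0021,-0.0226,-0.0295,0,0.07]'
python3 -m creep '[0.0002,-0.002,-0.003,0,0.07, 0.0003,-0.004,-0.006,0,0.07, 0.0005,-0.005,-0.009,0,0.07, 0.0005,-0.006,-0.011,0,0.07, 0.0005,-0.006,-0.011,0,0.07]'
```

```text
clock: 32.28
eef_pos: [0.5453, -0.1924, 0.1263]
tool_rot: [-0.045, 0.999, 0.0, -0.001]
ft_force: [-0.5, 0.2, -0.7]
grip_width: 0.0704
grasp_force: 0.0
clock: 32.7
eef_pos: [0.5463, -0.198, 0.1162]
tool_rot: [-0.046, 0.999, 0.0, -0.001]
ft_force: [0.2, -1.3, 0.3]
grip_width: 0.0701
grasp_force: 0.0
```

```bash
python3 -m creep '[0,0,-0.002,0,0.07, 0,0,-0.004,0,0.07, 0,0,-0.004,0,0.07]'
python3 -m creep '[0,0,-0.0015,0,0.07, 0,0,-0.003,0,0.07, 0,0,-0.003,0,0.07]'
python3 hb.py | grep -E 'side|top'
```

```text
clock: 32.95
eef_pos: [0.5467, -0.1979, 0.1127]
tool_rot: [-0.046, 0.999, -0.0, 0.0]
ft_force: [-0.0, -0.6, 0.5]
grip_width: 0.07
grasp_force: 0.1
clock: 33.2
eef_pos: [0.5469, -0.198, 0.112]
tool_rot: [-0.046, 0.999, -0.0, 0.001]
ft_force: [-3.2, -0.3, 9.9]
grip_width: 0.07
grasp_force: 4.8
top [(50, np.float32(7.67)), (49, np.float32(7.67)), (51, np.float32(7.73)), (48, np.float32(7.75)), (46, np.float32(7.77))]
side [(3, np.float32(1.15)), (4, np.float32(1.15)), (5, np.float32(1.15)), (0, np.float32(1.16)), (7, np.float32(1.19))]
fingertip px side [[347.3591 166.4431]] [[348.1074 157.4696]]
```

Firm contact at 9.9 N with the handle on its open stop. I'll retreat and verify.

```bash
python3 -m creep '[0,0,0.01,0,0.07, 0,0,0.03,0,0.07, 0,-0.01,0.06,0,0.07, 0,-0.04,0.09,0,0.07, -0.03,-0.07,0.12,0,0.07, -0.06,-0.1,0.13,0,0.07, -0.09,-0.13,0.13,0,0.07, -0.12,-0.16,0.13,0,0.07, -0.12,-0.16,0.13,0,0.07]'
python3 - <<'E'
from hb import *
print(fit(s),fit(t));o=bot.get_obs();print(o["eef_pos"],o["ft_force"])
u=seg(t,red,(380,200),22);v=seg(s,red,(347,170),16);print(u,v,tri(t,u[0],s,v[0]))
w=lambda h:(h[...,1]<60)&(h[...,2]>140)
a=seg(t,w,(277,215),14);b=seg(s,w,(324,235),12);print(a,b,atz(t,a[0],.075),tri(t,a[0],s,b[0]))
E
```

```text
clock: 34.05
eef_pos: [0.4232, -0.3614, 0.2411]
tool_rot: [-0.043, 0.999, -0.001, -0.0]
ft_force: [-0.6, -0.2, -0.1]
grip_width: 0.07
grasp_force: 0.0
[(12, np.float32(0.24)), (7, np.float32(0.25)), (8, np.float32(0.28)), (10, np.float32(0.28)), (9, np.float32(0.28))] [(3, np.float32(0.2)), (6, np.float32(0.2)), (5, np.float32(0.2)), (4, np.float32(0.2)), (7, np.float32(0.2))]
[ 0.4247 -0.3599  0.2405] [-0.3686  0.8954 -0.1296]
(array([379.271 , 200.3928]), 192, (367, 196, 26, 10)) (array([345.9534, 169.7249]), 81, (342, 163, 9, 15)) (array([ 0.5452, -0.1764,  0.1157]), np.float64(0.0014370211969799373))
(array([276.7133, 215.8289]), 294, (267, 206, 20, 21)) (array([323.8227, 234.1509]), 208, (316, 224, 17, 21)) [0.5222 0.0748 0.075 ] (array([0.5225, 0.0753, 0.0685]), np.float64(0.001399345171994123))
```

```bash
python3 -m creep '[0,0,0,0,0.07, 0,0,0,0,0.07]'; python3 -c "
from workcell import bot
print(bot.job_done())"
```

```text
clock: 34.32
eef_pos: [0.4274, -0.3572, 0.2398]
tool_rot: [-0.046, 0.999, 0.0, 0.0]
ft_force: [-0.1, -0.1, 0.0]
grip_width: 0.0701
grasp_force: 0.0
the job is handed in; nothing more can be done
None
```

I handed the job in after 34 s of the 72 s: the ring is seated on the shaft, the clamp locked and held with the hand off for over a second, and the handle is back on its open stop; no verdict came back, and on the way to closing the handle slid out of the grip once and stayed where it was.

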